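# Set the stop pin and index the welding positioner the short way round

### The job

On the welding positioner, push the brass stop pin fully home, upright, into the hole with the red ring. Then bring the blue selector arm round by its black handle, the shorter way, until its brass stop screw comes up against the pin, and lean it on the pin by feel with about 12 N (clearly more than a touch, never 25 N or more) for about a second; let go and leave the arm resting against the pin. Leave everything else on the bench where it is.

Things in the scene. Friction and masses are not known exactly. Their poses are not given: they have to be found in the camera images.
- positioner: Fixed rotary welding positioner: square aluminium plate 215 x 215 mm, 46 mm high. Origin: centre of its underside, on the arm's turning axis; z up, top face at z = 46 mm. Ten blind holes 13 mm wide (chamfered), 36 mm deep, lie in its top on a circle of 75 mm radius, every 36 degrees starting from its +x. Each hole has a painted ring: one red, the others white.
- red_mark: Red double ring, 33 mm across, painted round the hole the pin belongs in. Origin: centre of the hole's mouth, on the plate's top face (46 mm above the bench). Which hole has it differs: it is 72, 108 or 144 degrees, either way, from the hole on the plate's -x, near which the arm starts.
- brass_pin: Loose stop pin with brass head, 49 to 98 g, in a rack. Steel shank 12 mm in diameter, 34 mm long, tapered foot; above it the head, 18 mm in diameter, 32 mm high, its lower face being the shoulder. Origin: centre of the foot's underside; z up the pin. In the rack the shoulder rests on the rack's top, the foot 6 mm above the bench; fully home in the plate the foot is 12 mm above the bench.
- black_pin: Another stop pin of the same shape and size with a black head, in the same rack; leave alone.
- green_pin: Another stop pin of the same shape and size with a green head, in the same rack; leave alone.
- rack: Fixed wooden pin rack, 200 x 50 mm and 40 mm high, long along its own x; origin: centre of its underside. The three pins stand at x = -66, 0 and +66 mm, in any order.
- selector (a joint): Angle of the arm relative to the plate, rad, counterclockwise from above positive; at 0 (and 2 pi) the arm points along the plate's +x. It turns endlessly, without stops; the reading does not wrap. It starts between 2.84 and 3.44. Bearing friction about 0.25 N m (plus slight damping), which keeps the arm where it is left.
- selector_post (a point): Middle of the arm's black handle: an upright, freely spinning post 22 mm in diameter and 46 mm high, 90 mm from the turning axis; this point is 93 mm above the bench (post from 70 to 116 mm). Axes turn with the arm: x outward along the arm, y to its counterclockwise side, z up. Contact force on the pin: 1.2 x the sideways push on the post, less 3.3 N of friction.
- selector_bar (a point): Point on the centre line of the blue bar of the arm (12 mm wide, 48 to 60 mm above the bench), 75 mm from the axis, 54 mm above the bench; axes as selector_post. A brass stop screw, 10 mm thick, crosses the bar here along y; its round ends meet the pin. It sticks out 16 mm each side, up to 8 mm more or less (unmeasured), so the pin axis is 23 to 39 mm from this line at contact: stop by feel.
- pipe_coupon: Loose piece of dark steel pipe, 90 mm across and 70 mm high, standing; origin: centre of its underside. Leave alone.
- wire_brush: Loose hand brush lying on the bench; leave alone.
- hammer: Loose hammer lying on the bench; leave alone.
- spray_can: Loose spray can, 60 mm across and 160 mm high, with a yellow label; origin: centre of its underside. Leave alone.
- cup_tub: Loose white bowl, 80 mm across and 60 mm high; origin: centre of its underside. Leave alone.
- magnet_block: Loose red magnet block, 60 x 50 x 30 mm; origin: centre of its underside. Leave alone.
Mind the look-alikes: they are no part of the job. Of the things that look like the brass_pin, the smaller one is meant.

How it is judged (in metres and radians):
On the way, in this order (a step that is already met when the one before it is completed fails the run):
1. the brass pin stands fully home in the red-ringed hole, let go (horizontal distance between brass_pin and red_mark below 0.004 m and z of brass_pin in the frame of positioner below 0.015 m and angle between brass_pin's own z axis and vertical below 0.12 rad and contact force between the fingers and brass_pin below 0.1 N), for 0.2 s.
2. the arm with its stop screw, brought round the shorter way, leans on the pin with more than 7 N for 0.4 s (horizontal distance between brass_pin and red_mark below 0.004 m and z of brass_pin in the frame of positioner below 0.015 m and angle between brass_pin's own z axis and vertical below 0.12 rad and ((value of joint selector above 3.142 rad and y of brass_pin in the frame of selector_post between 0.018 and 0.042 m) or (value of joint selector below 3.142 rad and y of brass_pin in the frame of selector_post between -0.042 and -0.018 m)) and contact force between selector and brass_pin above 7 N), for 0.4 s.
At the end, for the whole second after the job is handed in: The brass pin is fully home (foot within 3 mm of its seated height, axis within 4 mm of the hole's centre, tilt under 7 degrees) in the red-ringed hole, and the arm rests against it on the side it reaches by the shorter way, still touching (over 0.1 N); arm and pin at rest (horizontal distance between brass_pin and red_mark below 0.004 m and z of brass_pin in the frame of positioner below 0.015 m and angle between brass_pin's own z axis and vertical below 0.12 rad and ((value of joint selector above 3.142 rad and y of brass_pin in the frame of selector_post between 0.018 and 0.042 m) or (value of joint selector below 3.142 rad and y of brass_pin in the frame of selector_post between -0.042 and -0.018 m)) and contact force between selector and brass_pin above 0.1 N and velocity of joint selector between -0.1 and 0.1 rad/s and linear speed of brass_pin below 0.1 m/s).
It fails at once if the arm bears on the pin with 25 N or more (contact force between selector and brass_pin above 25 N).
It fails at once if the arm is taken the longer way, through the side of the plate opposite to its start (value of joint selector below 0.45 rad or value of joint selector above 5.83 rad).
It fails at once if another pin or a thing on the bench is moved by more than 20 mm (distance of any of black_pin, green_pin, pipe_coupon, wire_brush, hammer, spray_can, cup_tub, magnet_block from where it was at the start of the episode above 0.02 m).
It also fails if it takes over 70 s, if anything falls off the work surface, if the arm or the gripper's body presses on something with over 40 N, if the wrist force passes 120 N, or if a joint passes its speed limit or range.

### The arm

A 6-joint arm with a two-finger parallel gripper is mounted at the origin on the work surface. World frame = base frame: x ahead of the robot, y to its left, z up, the work surface at z = 0. Lengths are in m, angles in degrees, forces in N, time in s.
With the tool pointing down it reaches from about 0.3 to 0.75 m from the base axis. Payload 8.5 kg.
Tool frame: the origin (TCP) lies midway between the tips of the shut fingers; the grasp point (between the pads) lies 19 mm behind it; z points along the fingers, y is the direction in which the jaws open and shut (so a half turn about z gives the same grasp; the last joint's range is limited). The gripper opens to 85 mm and grips with 20 to 120 N. Pads are 22 mm wide; open, the fingers measure 114 mm over their backs; the gripper's body (76 mm by 85 mm) begins 54 mm behind the grasp point. The pads swing forward as they close: fully open they stand 13 mm farther back than shut.
Start: joints at [60.373, 21.807, 74.336, -0, 83.858, -12.336], TCP at [0.163, 0.525, 0.231] pointing down, gripper open.
Joint ranges: [-178.18, 178.18], [-50.72, 133.34], [12.68, 142.11], [-81.47, 261.47], [9.98, 163.14], [-165.26, 165.26]. Speed limits (degrees/s): [136.94, 136.94, 180, 180, 180, 180].

### API

Orientations are given as a 3x3 rotation matrix whose columns are the frame's x, y, z axes.
In Python, from rig import env, viewer, ticket gives the robot as it stands. The module is installed in compiled form; this text tells all that it offers.
- The arm moves only by the shell command python3 -m pendant 'ROWS' [FORCE]. ROWS is JSON, a list of rows, each a list of 3 entries, a list of its own where there are three numbers: the shift along the world's x, y, z in mm, then the turn about the world's z in rad, then the opening, from -1 (shut) to 1 (fully open). A call has 1 to 12 rows; each row shifts and turns the pose as measured when the row begins; what a row does not reach is not made up. A row lasts 1/8 s, in which the tool goes at most 62.5 mm and 10.7 degrees, less where a joint would pass 70% of its speed; a pose out of reach is approached as far as the arm can. A call with a gripper value outside its range is refused whole. The fingers move at their own pace and stop on an object; FORCE is the grip in N (left out, the last holds). Time passes only in rows, so rows that do not move let the fingers close. It gives the time, the measured TCP pose, the force and the opening at its end, in the units of the state.
- env.observe(): the state, without advancing time (a new reading comes with each control period).
- viewer.get_image(name): name is "side" or "top" or "wrist"; returns (picture, depth): 384x512x3 uint8, red, green, blue; 384x512 float32, m along the optical axis (not along the pixel's ray), 0 where there is no reading.
- viewer.camera_params(name): a dict with "fx", "fy", "cx", "cy" (pixels), "D" ([k1, k2, p1, p2, k3] as OpenCV has them; the pictures are not rectified), "rvec" (rotation vector, rad) and "tvec" (3), from world to camera coordinates, as OpenCV has them; the wrist camera has in their place "T_tool_cam" (4x4, takes a point from camera to tool coordinates, whose origin is the TCP and whose axes are the flange's). Camera axes: x right, y down, z forward; pixel columns grow to the right and rows downward; lengths in m; the calibration is good to about 2 mm. A picture is of the moment at which its call begins: read the wrist's pose just before it. camera_params takes no time and is no camera call.
- ticket.close_job(): hands the job in, once; it reports no verdict.
The state is a dict: "time_s": time; "q": joint angles; "qvel": joint speeds; "joint_efforts": joint torques, N m; "position": TCP position; "tool_rot": TCP orientation; "ft_force": force on the tool from outside, world axes, zero at the start; "wrist_torque": the same for the moment, N m; "grip_width": finger opening in m.
Only numpy, scipy, OpenCV 4.12 (cv2) and the standard library are available. Lean on these libraries where they do the work, as an engineer would, in place of code of your own. Each camera call takes 0.05 s, during which the arm holds its last target. There are 200 camera calls.

## Working session

There is one attempt and no reset: what is moved stays moved. The work goes in short steps, Python scripts to look and compute and a shell command to move; the robot and the scene stay as the last step left them, time stands still between calls to the robot, and variables do not carry over. Pictures are saved under pics/ and viewed, about 8 in all and at most 12, crops included, and the job is handed in when it is done.

```bash
mkdir -p pics; cat > h.py <<'E'
import numpy as np,cv2
from rig import env,viewer,ticket
def cam(n):
    p=viewer.camera_params(n); K=np.array([[p['fx'],0,p['cx']],[0,p['fy'],p['cy']],[0,0,1]]);D=np.array(p['D'],float)
    if 'rvec' in p:
        R=cv2.Rodrigues(np.array(p['rvec'],float))[0]; t=np.array(p['tvec'],float).ravel()
        return K,D,R.T,-R.T@t
    s=env.observe(); T=np.array(p['T_tool_cam']); Rt=np.array(s['tool_rot']); 
    return K,D,Rt@T[:3,:3],Rt@T[:3,3]+np.array(s['position'])
def ray(c,uv,z):
    K,D,R,o=c; x=cv2.undistortPoints(np.array(uv,float).reshape(-1,1,2),K,D).reshape(-1,2)
    d=np.c_[x,np.ones(len(x))]@R.T
    return o+d*((z-o[2])/d[:,2])[:,None]
def grab(n,f=None):
    c=cam(n); im,d=viewer.get_image(n)
    if f: cv2.imwrite('pics/'+f,im[:,:,::-1])
    np.savez('pics/'+n+'.npz',im=im,d=d)
    return c,im,d
E
python3 - <<'E'
from h import *
for n in('top','side'):
    c,im,d=grab(n,n+'1.png'); print(n,c[3],c[2][:,2])
s=env.observe();print(s['position'],s['tool_rot'],s['ft_force'],s['grip_width'],s['time_s'])
E
```

```text
top [0.44680199 0.03634086 1.09461198] [ 0.11943298 -0.00100459 -0.99284176]
side [-0.0517422  -0.58266392  0.68799053] [ 0.57938707  0.57208859 -0.58053878]
[0.16335068 0.52489845 0.23076229] [[-9.54804378e-01  2.97234205e-01 -6.53467799e-04]
 [ 2.97234800e-01  9.54803674e-01 -1.19066243e-03]
 [ 2.70027855e-04 -1.33108307e-03 -9.99999078e-01]] [ 0.30814449 -0.12575904  1.04760147] 0.08539891990925193 0.1
```

View pics/top1.png

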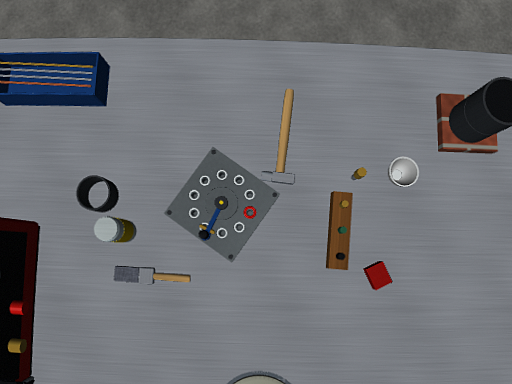

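View pics/side1.png

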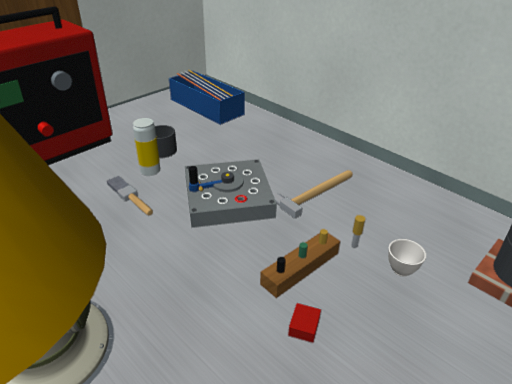

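Top view: the red ring is at (250,212), the arm's hub at (221,203) and its black handle at about (204,232). Candidates for the brass pin are the brass head in the rack (345,204), the larger loose brass-headed pin outside the rack (360,173), and the brass cylinder at the left edge (17,346). By the description I choose the smaller one in the rack, next to green (342,230) and black (340,256).

```bash
python3 - <<'E'
from h import *
z=np.load('pics/top.npz');im=z['im'];c=cam('top');print(c[0][0,0])
h=cv2.cvtColor(im,cv2.COLOR_RGB2HSV)
def blobs(m,box,z,name,amin=8):
    x0,y0,x1,y1=box;mm=np.zeros_like(m,np.uint8);mm[y0:y1,x0:x1]=m[y0:y1,x0:x1]
    n,l,st,ce=cv2.connectedComponentsWithStats(mm)
    for i in range(1,n):
        if st[i,4]>=amin: print(name,ce[i].round(1),st[i],ray(c,ce[i],z)[0].round(4))
H,S,V=h[...,0].astype(int),h[...,1],h[...,2]
blobs(((H<8)|(H>172))&(S>120)&(V>80),(160,140,290,270),.046,'red')
blobs((S<40)&(V>190),(160,140,290,270),.046,'white')
blobs((V<35),(190,215,225,250),.116,'post')
blobs((H>15)&(H<32)&(S>100)&(V>80),(160,140,290,270),.06,'brass-arm',4)
blobs((H>19)&(H<32)&(S>100)&(V>80),(320,190,360,220),.072,'pin',4)
blobs((V<40),(325,240,355,275),.072,'black')
blobs((H>70)&(H<95)&(S>100),(325,215,355,245),.072,'green')
blobs((H>5)&(H<19)&(S>80),(320,185,360,275),.04,'rack',100)
big=cv2.resize(im[150:280,160:380],None,fx=3.5,fy=3.5,interpolation=cv2.INTER_CUBIC);cv2.imwrite('pics/crop1.png',big[:,:,::-1])
E
```

```text
410.572947450412
red [249.5 212. ] [243 206  13  13  89] [0.5324 0.0398 0.046 ]
white [221.3 174.1] [217 170  10  10  24] [0.6286 0.1157 0.046 ]
white [238.1 179.7] [234 175  10  10  27] [0.6153 0.0717 0.046 ]
white [204.2 180.2] [200 176  10   9  25] [0.6114 0.1596 0.046 ]
white [192.9 191. ] [189 190   9   4  10] [0.5823 0.1874 0.046 ]
white [249.  194.2] [245 190   9   9  24] [0.5784 0.0426 0.046 ]
white [193.5 198.2] [190 197   8   3   8] [0.5635 0.185  0.046 ]
white [192.2 209.6] [189 208   9   6  12] [0.5342 0.1869 0.046 ]
white [193.5 216.2] [190 215   8   3   8] [0.5172 0.1829 0.046 ]
white [238.7 226.8] [234 222  10  10  28] [0.4937 0.0663 0.046 ]
white [218.7 230.6] [217 228   6   8  11] [0.4824 0.1168 0.046 ]
post [203.6 234. ] [199 230  10   9  66] [0.4708 0.1471 0.116 ]
brass-arm [281.3 155.2] [276 140  12  32 261] [ 0.6803 -0.0377  0.06  ]
brass-arm [220.7 201.9] [219 200   5   5  16] [0.5548 0.1136 0.06  ]
brass-arm [202.2 226.7] [199 225   7   5  22] [0.4905 0.1577 0.06  ]
brass-arm [211.8 231.6] [210 230   5   4  16] [0.4789 0.133  0.06  ]
pin [344.2 203.6] [341 201   7   7  37] [ 0.5583 -0.198   0.072 ]
black [340.  255.8] [336 253   9   7  49] [ 0.4278 -0.1882  0.072 ]
green [341.6 229.6] [338 227   8   6  42] [ 0.4929 -0.1918  0.072 ]
rack [338.5 230.4] [ 326  191   26   79 1512] [ 0.4921 -0.1907  0.04  ]
```

View pics/crop1.png

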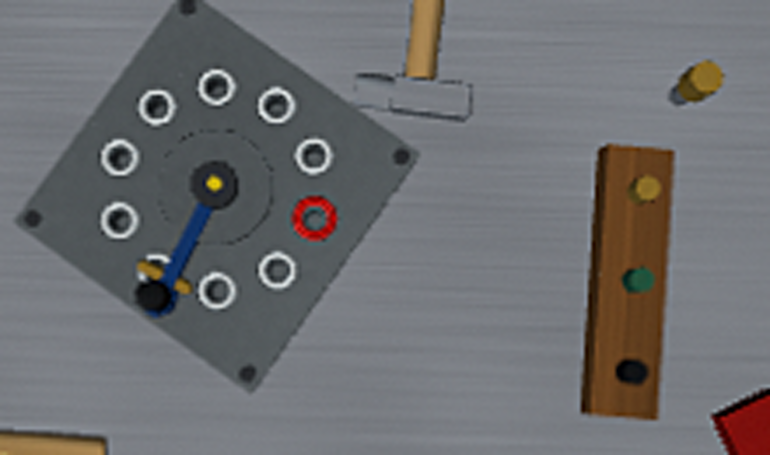

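The close crop confirms the choice: the brass head in the rack is at crop (648,188) and the bigger brass pin at (702,80) stands outside it. The hub is at about (0.555, 0.114), and the red ring is 108° counterclockwise of the -x hole. The selector reads about 3.37, so the short way is counterclockwise. Moving over the pin now.

```bash
python3 -m pendant '[[[20,-36,0],0.1,1],[[28,-52,0],0.12,1],[[28,-52,0],0,1],[[28,-52,0],0,1],[[28,-52,0],0,1],[[28,-52,0],0,1],[[28,-52,0],0,1],[[28,-52,0],0,1],[[28,-52,0],0,1],[[28,-52,0],0,1],[[28,-52,0],0,1],[[28,-52,0],0,1]]' 30; python3 -c "
from h import *
s=env.observe();print(s['position'],s['tool_rot'][:2],s['q'])"
```

```text
time_s: 1.6
position: [0.4954, -0.1017, 0.2283]
tool_rot: [[-0.998, 0.069, -0.002], [0.069, 0.998, -0.002], [0.002, -0.002, -1.0]]
ft_force: [1.2, 0.7, 0.7]
grip_width: 0.0854
[ 0.4954039  -0.10170077  0.22827221] [[-0.99764568  0.06855066 -0.00197759]
 [ 0.06855458  0.99764538 -0.00199018]] [ -24.95644478   17.53966085   81.43417897   -0.15304066   81.08080762
 -111.00177862]
```

```bash
python3 -m pendant '[[[31,-48,-15],0,1],[[30,-48,-25],0,1],[[0,0,0],0,1]]'; python3 - <<'E'
from h import *
c,im,d=grab('wrist','w1.png');print(env.observe()['position'],c[3])
E
```

```text
time_s: 1.98
position: [0.5578, -0.2035, 0.1855]
tool_rot: [[-0.997, 0.073, -0.003], [0.073, 0.997, -0.001], [0.003, -0.001, -1.0]]
ft_force: [-1.0, 0.3, 0.3]
grip_width: 0.0853
[ 0.55749004 -0.20208894  0.18703258] [ 0.48662192 -0.19720207  0.32751967]
```

View pics/w1.png

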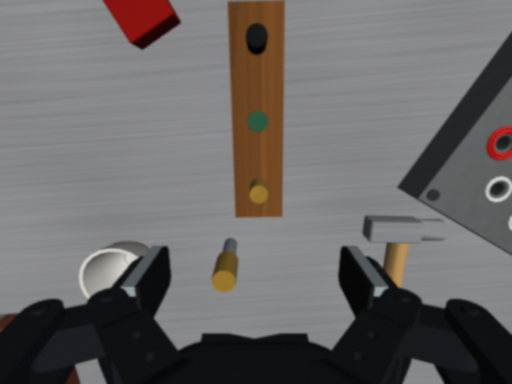

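The wrist picture shows the brass pin's head at (258,191), green at (258,121) and black at (257,39). The big lying or leaning decoy is at (226,265), and the red ring is at (503,144).

```bash
cat >> h.py <<'E'
def pts(c,uv,d):
    K,D,R,o=c; x=cv2.undistortPoints(np.array(uv,float).reshape(-1,1,2),K,D).reshape(-1,2)
    return o+(np.c_[x,np.ones(len(x))]*np.array(d)[:,None])@R.T
def mask(im,col):
    h=cv2.cvtColor(im,cv2.COLOR_RGB2HSV);H,S,V=[h[...,i].astype(int) for i in range(3)]
    return {'brass':(H>18)&(H<33)&(S>100)&(V>60),'green':(H>70)&(H<95)&(S>100),'red':((H<8)|(H>172))&(S>120)&(V>80)}[col]
def blob(c,im,d,col,box):
    x0,y0,x1,y1=box;m=mask(im,col);k=np.zeros_like(m);k[y0:y1,x0:x1]=m[y0:y1,x0:x1]
    v,u=np.nonzero(k&(d>0)); return pts(c,np.c_[u,v],d[v,u])
E
python3 - <<'E'
from h import *
z=np.load('pics/wrist.npz');im,d=z['im'],z['d'];c=cam('wrist')
for col,b in(('brass',(240,170,280,212)),('green',(240,105,275,135))):
    P=blob(c,im,d,col,b);zt=np.percentile(P[:,2],90);T=P[P[:,2]>zt-.004]
    print(col,zt,len(P),len(T),(T[:,:2].max(0)+T[:,:2].min(0))/2,T.mean(0),np.ptp(T,0))
E
```

```text
brass 0.07346051681281748 352 263 [ 0.55873743 -0.19767477] [ 0.55858579 -0.19780478  0.07265553] [0.01654485 0.01623935 0.00439096]
green 0.07353154729555031 233 233 [ 0.49316568 -0.19443971] [ 0.49312863 -0.19426834  0.07262483] [0.01432971 0.01396611 0.0034893 ]
```

```bash
python3 -m pendant '[[[1,4,-40],0,1],[[0,0,-45],0,1],[[0,0,-30],0,1],[[0,0,0],0,1],[[0,0,0],0,1]]'
```

```text
time_s: 2.65
position: [0.5585, -0.1937, 0.0751]
tool_rot: [[-0.998, 0.067, 0.005], [0.067, 0.998, -0.005], [-0.005, -0.004, -1.0]]
ft_force: [0.1, -0.0, 1.0]
grip_width: 0.0854
```

```bash
python3 -m pendant '[[[0,-4,-15],0,1],[[0,0,-15],0,1],[[0,0,0],0,1],[[0,0,0],0,1]]'
```

```text
time_s: 3.15
position: [0.5594, -0.1982, 0.0457]
tool_rot: [[-0.998, 0.067, 0.008], [0.067, 0.998, -0.007], [-0.009, -0.006, -1.0]]
ft_force: [0.9, 0.5, -0.3]
grip_width: 0.0851
```

```bash
python3 -m pendant '[[[0,0,-1],0,0],[[0,0,0],0,-0.5],[[0,0,0],0,-1],[[0,0,0],0,-1],[[0,0,0],0,-1],[[0,0,0],0,-1],[[0,0,0],0,-1],[[0,0,0],0,-1]]' 50
```

```text
time_s: 4.15
position: [0.5597, -0.1986, 0.0455]
tool_rot: [[-0.998, 0.067, 0.01], [0.067, 0.998, -0.008], [-0.01, -0.007, -1.0]]
ft_force: [0.1, -0.0, 0.1]
grip_width: 0.0163
```

```bash
python3 -m pendant '[[[0,0,20],0,-1],[[0,0,40],0,-1],[[0,10,30],0,-1],[[0,40,0],0,-1],[[5,50,0],0,-1],[[5,50,0],0,-1],[[5,50,0],0,-1],[[5,35,0],0,-1],[[0,0,0],0,-1],[[0,0,0],0,-1]]'; python3 - <<'E'
from h import *
c,im,d=grab('wrist','w2.png');s=env.observe();print(s['position'],s['grip_width'])
P=blob(c,im,d,'red',(0,0,512,384));v,u=np.nonzero(mask(im,'red'));print(u.min(),u.max(),v.min(),v.max(),len(P));
E
```

```text
time_s: 5.4
position: [0.5786, 0.0428, 0.137]
tool_rot: [[-0.998, 0.069, 0.009], [0.069, 0.998, -0.007], [-0.009, -0.006, -1.0]]
ft_force: [0.3, -0.2, -0.0]
grip_width: 0.0166
[0.57861291 0.0426652  0.13698289] 0.016214007656573933
226 266 124 164 885
```

View pics/w2.png

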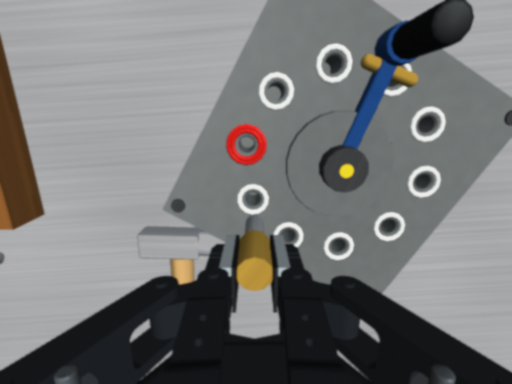

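The picture shows the pin held upright with its foot at about (252,218) and its head at (255,265). The red ring is at (246,144), and the arm's handle is at the top right (440,35).

```bash
python3 - <<'E'
from h import *
z=np.load('pics/wrist.npz');im,d=z['im'],z['d'];c=cam('wrist');s=env.observe();p=np.array(s['position'])
v,u=np.nonzero(mask(im,'red'));r=(u>215)&(u<280)&(v>110)&(v<175)
ct=cv2.minEnclosingCircle(np.c_[u,v][r].astype(np.float32))[0]
print('red',ct,ray(c,ct,.046)[0],ray(c,[[u[r].mean(),v[r].mean()]],.046)[0], blob(c,im,d,'red',(215,110,280,175)).mean(0))
P=blob(c,im,d,'brass',(230,225,280,295));zt=np.percentile(P[:,2],98);T=P[P[:,2]>zt-.003]
print('pin',zt,P[:,2].min(),T.mean(0)-p,(T.max(0)+T.min(0))/2-p,np.ptp(T,0),len(T))
# side surface: foot
g=np.zeros(im.shape[:2],bool);g[205:240,240:268]=1
v,u=np.nonzero(g&(d>0));Q=pts(c,np.c_[u,v],d[v,u]);k=(Q[:,2]>.08)&(Q[:,2]<.125);Q=Q[k]
for a in np.arange(.085,.13,.006):
    q=Q[abs(Q[:,2]-a)<.003]
    if len(q):print(a.round(3),len(q),q[:,0].min()-p[0],(q[:,1].min()+q[:,1].max())/2-p[1],np.ptp(q[:,1]))
E
```

```text
red (246.08241271972656, 144.1648406982422) [0.53208542 0.03953895 0.046     ] [0.53191172 0.03959567 0.046     ] [0.53201126 0.03960258 0.04633939]
pin 0.16389751102227895 0.13091820644311766 [-0.00113462  0.00117889  0.02576083] [-0.00086303  0.00120229  0.02755908] [0.01759167 0.01702784 0.0072773 ] 1030
0.097 4 -0.005838988170090542 0.00367438646111911 0.005663519820614679
0.103 53 -0.006492481603090794 0.0009026303780839476 0.011135127109728638
0.109 65 -0.006390589667281343 0.0006311772627014337 0.011538496006908712
0.115 67 -0.006308645758654974 0.0009208424672457818 0.011676663811161468
0.121 68 -0.006209744694746888 0.0011295230951194543 0.010221487916814147
0.127 2 -0.005999081645265081 0.001333416168068778 0.002891696512410495
```

```bash
python3 -m pendant '[[[-23,-2,0],0,-1],[[-23,-2,0],0,-1],[[0,0,-15],0,-1],[[0,0,-15],0,-1],[[0,0,-5],0,-1],[[0,0,0],0,-1]]'
```

```text
time_s: 6.2
position: [0.5314, 0.0321, 0.1016]
tool_rot: [[-0.997, 0.079, 0.01], [0.079, 0.997, -0.008], [-0.01, -0.007, -1.0]]
ft_force: [0.6, -0.3, -0.8]
grip_width: 0.0164
```

```bash
python3 -m pendant '[[[1,6.5,-8],0,-1],[[0,0,0],0,-1],[[0,0,0],0,-1]]'; python3 - <<'E'
from h import *
for i in range(6):
    s=env.observe();print(np.round(s['position'],4),np.round(s['ft_force'],1)); viewer.get_image('side')
E
```

```text
time_s: 6.58
position: [0.533, 0.0388, 0.0939]
tool_rot: [[-0.997, 0.079, 0.011], [0.079, 0.997, -0.008], [-0.012, -0.007, -1.0]]
ft_force: [-0.3, -0.5, -1.4]
grip_width: 0.0162
[0.533  0.0388 0.0939] [-0.3 -0.5 -1.4]
[0.533  0.0388 0.0939] [-0.7 -0.1 -0.8]
[0.533  0.0387 0.0939] [ 0.6  0.2 -1.8]
[0.5329 0.0387 0.0939] [-0.3  0.1 -1. ]
[0.5329 0.0386 0.0939] [-0.5 -0.2 -1. ]
[0.5329 0.0386 0.0939] [ 0.1  0.4 -0.8]
```

```bash
python3 -m pendant '[[[-0.6,0.2,-6],0,-1],[[0,0,-5],0,-1],[[0,0,-5],0,-1],[[0,0,-4],0,-1]]'
```

```text
time_s: 7.38
position: [0.5323, 0.0388, 0.0725]
tool_rot: [[-0.997, 0.079, 0.011], [0.079, 0.997, -0.008], [-0.012, -0.007, -1.0]]
ft_force: [0.6, -0.0, -0.3]
grip_width: 0.0164
```

It's in the hole with no force. Continuing down.

```bash
python3 -m pendant '[[[0,0,-6],0,-1],[[0,0,-5],0,-1],[[0,0,-4],0,-1],[[0,0,0],0,-1]]'
```

```text
time_s: 7.88
position: [0.5323, 0.0388, 0.056]
tool_rot: [[-0.997, 0.079, 0.011], [0.079, 0.997, -0.008], [-0.011, -0.007, -1.0]]
ft_force: [-0.2, 0.6, -1.5]
grip_width: 0.0164
```

```bash
python3 -m pendant '[[[0,0,-2],0,-1],[[0,0,-1.5],0,-1],[[0,0,-1],0,-1],[[0,0,0],0,-1]]'
```

```text
time_s: 8.38
position: [0.5324, 0.0388, 0.0515]
tool_rot: [[-0.997, 0.079, 0.011], [0.079, 0.997, -0.008], [-0.012, -0.007, -1.0]]
ft_force: [0.2, -0.3, -0.9]
grip_width: 0.0167
```

```bash
python3 -m pendant '[[[0,0,-1],0,-1],[[0,0,-1],0,-1],[[0,0,0],0,-1]]'
```

```text
time_s: 8.75
position: [0.5325, 0.0388, 0.0516]
tool_rot: [[-0.997, 0.079, 0.013], [0.079, 0.997, -0.008], [-0.013, -0.007, -1.0]]
ft_force: [0.1, 0.8, -0.9]
grip_width: 0.0164
```

```bash
python3 -m pendant '[[[0,0,-3],0,-1]]';python3 -m pendant '[[[0,0,0],0,-0.5],[[0,0,0],0,-0.4],[[0,0,0],0,-0.3]]'
```

```text
time_s: 8.88
position: [0.533, 0.0387, 0.051]
tool_rot: [[-0.997, 0.079, 0.015], [0.079, 0.997, -0.009], [-0.016, -0.008, -1.0]]
ft_force: [-12.9, -0.0, 45.4]
grip_width: 0.0163
time_s: 9.25
position: [0.5332, 0.0387, 0.0512]
tool_rot: [[-0.997, 0.079, 0.016], [0.079, 0.997, -0.009], [-0.017, -0.008, -1.0]]
ft_force: [-0.6, 0.2, 0.3]
grip_width: 0.0301
```

Forty-five newtons of push gave no further travel, so the pin is seated. Now I let go, rise and look.

```bash
python3 -m pendant '[[[0,0,10],0,-0.2],[[0,0,35],0,-0.2],[[0,0,45],0,-0.2],[[30,10,30],0,-0.2],[[30,30,0],0,-0.2],[[0,0,0],0,-0.2],[[0,0,0],0,-0.2]]'; python3 - <<'E'
from h import *
c,im,d=grab('wrist','w3.png');s=env.observe();print(np.round(s['position'],4),np.round(s['q'],1))
P=blob(c,im,d,'brass',(0,0,512,384));
# depth-based world map
v,u=np.nonzero(d>0);Q=pts(c,np.c_[u,v],d[v,u])
for n,cx,cy,lo,hi in(('post',.471,.147,.108,.125),('pin',.532,.0396,.07,.085)):
    k=(np.hypot(Q[:,0]-cx,Q[:,1]-cy)<.03)&(Q[:,2]>lo)&(Q[:,2]<hi)
    q=Q[k];print(n,k.sum(),q.mean(0) if k.sum() else 0,(q.max(0)+q.min(0))/2 if k.sum() else 0,np.ptp(q,0) if k.sum() else 0,u[k].mean(),v[k].mean())
k=(np.hypot(Q[:,0]-.5548,Q[:,1]-.1136)<.012)&(Q[:,2]>.05);q=Q[k];print('hub',k.sum(),q.mean(0) if k.sum() else 0)
E
```

```text
time_s: 10.12
position: [0.5938, 0.0794, 0.1784]
tool_rot: [[-0.997, 0.08, 0.016], [0.08, 0.997, -0.009], [-0.017, -0.008, -1.0]]
ft_force: [-1.6, 0.9, 0.3]
grip_width: 0.0338
[0.5937 0.0794 0.1783] [ -3.5  28.6  71.9  -0.4  78.5 -88.8]
post 1091 [0.47230055 0.1480833  0.11444414] [0.47207827 0.14876508 0.11279778] [0.01996107 0.02095577 0.0093305 ] 348.52978918423463 17.52703941338222
pin 388 [0.53239755 0.04038297 0.07691547] [0.53250657 0.03989098 0.074646  ] [0.01747717 0.0175491  0.0089367 ] 201.02319587628867 127.06701030927834
hub 631 [0.55462421 0.11350456 0.07334183]
```

View pics/w3.png

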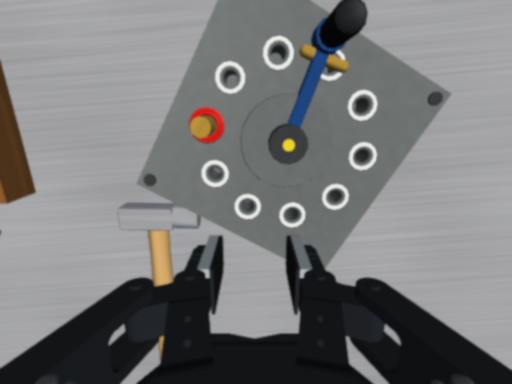

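The pin stands in the red ring at (201,127), top at about 77.7 mm, so it is fully home. The handle is at (348,17) and the stop screw at (323,57). Now caging the handle loosely between the fingers.

```bash
python3 -m pendant '[[[-30,17,0],-0.15,0],[[-40,23,0],-0.16,0],[[-40,23,0],0,0],[[-12,6,0],0,0],[[0,0,0],0,0],[[0,0,0],0,0]]' 20; python3 -c "
from h import *
s=env.observe();print(np.round(s['q'],1))"
```

```text
time_s: 10.92
position: [0.4671, 0.1462, 0.1781]
tool_rot: [[-0.919, 0.395, 0.011], [0.394, 0.919, -0.014], [-0.016, -0.008, -1.0]]
ft_force: [0.4, -0.9, -0.1]
grip_width: 0.0425
[  3.9  18.4  89.1  -0.9  71.8 -62.5]
```

```bash
python3 -m pendant '[[[4.5,2,0],0,0],[[0,0,-30],0,0],[[0,0,-35],0,0],[[0,0,-20],0,0],[[0,0,0],0,-0.2],[[0,0,0],0,-0.4],[[0,0,0],0,-0.4]]'
```

```text
time_s: 11.8
position: [0.4783, 0.1462, 0.0915]
tool_rot: [[-0.917, 0.398, 0.016], [0.398, 0.917, -0.014], [-0.021, -0.006, -1.0]]
ft_force: [0.3, 0.4, 0.8]
grip_width: 0.0253
```

```bash
python3 -m pendant '[[[-6.5,2,0],0,-0.4],[[0,0,0],0,-0.4],[[-3.2,-8.8,0],0.105,-0.4],[[-2.2,-9.2,0],0.105,-0.4],[[-1.2,-9.3,0],0.105,-0.4],[[-0.3,-9.5,0],0.105,-0.4]]'
```

```text
time_s: 12.55
position: [0.4641, 0.1134, 0.0929]
tool_rot: [[-0.999, -0.024, 0.023], [-0.024, 1.0, 0.0], [-0.023, -0.001, -1.0]]
ft_force: [0.6, 3.5, -2.9]
grip_width: 0.0255
```

```bash
python3 -m pendant '[[[1.3,-10.5,-1],0.11,-0.4],[[1.8,-9.3,-1],0.105,-0.4],[[2.7,-9,0],0.105,-0.4],[[3.6,-8.7,0],0.105,-0.4],[[3,-5.5,0],0.07,-0.4],[[0,0,0],0,-0.4]]'
```

```text
time_s: 13.3
position: [0.4747, 0.0718, 0.0918]
tool_rot: [[-0.86, -0.511, 0.017], [-0.51, 0.86, 0.017], [-0.023, 0.006, -1.0]]
ft_force: [0.3, -0.2, 1.2]
grip_width: 0.0254
```

```bash
python3 -m pendant '[[[1,-1.75,0],0.02,-0.4],[[1,-1.75,0],0.02,-0.4],[[1,-1.7,0],0.02,-0.4],[[1.1,-1.7,0],0.02,-0.4],[[1.1,-1.65,0],0.02,-0.4],[[1.15,-1.65,0],0.02,-0.4],[[1.2,-1.6,0],0.02,-0.4],[[1.2,-1.6,0],0.02,-0.4]]'
```

```text
time_s: 14.3
position: [0.4826, 0.0588, 0.0918]
tool_rot: [[-0.762, -0.648, 0.011], [-0.648, 0.762, 0.02], [-0.022, 0.008, -1.0]]
ft_force: [-2.6, 2.3, 0.8]
grip_width: 0.0258
```

```bash
python3 -m pendant '[[[0.45,-0.55,0],0,-0.4],[[0.45,-0.55,0],0,-0.4],[[0.45,-0.55,0],0,-0.4],[[0.45,-0.55,0],0,-0.4],[[0.45,-0.55,0],0,-0.4],[[0.45,-0.55,0],0.0,-0.4]]'
```

```text
time_s: 15.05
position: [0.4855, 0.0552, 0.0918]
tool_rot: [[-0.762, -0.648, 0.011], [-0.648, 0.762, 0.02], [-0.022, 0.008, -1.0]]
ft_force: [-1.6, 1.3, 0.6]
grip_width: 0.0258
```

```bash
python3 -m pendant '[[[0.47,-0.52,0],0,-0.4],[[0.47,-0.52,0],0.01,-0.4],[[0.47,-0.52,0],0.01,-0.4],[[0.47,-0.52,0],0.01,-0.4],[[0.47,-0.52,0],0.01,-0.4]]'
```

```text
time_s: 15.68
position: [0.4881, 0.0524, 0.0918]
tool_rot: [[-0.733, -0.68, 0.011], [-0.68, 0.733, 0.021], [-0.022, 0.008, -1.0]]
ft_force: [-2.7, 2.3, -0.2]
grip_width: 0.0257
```

```bash
python3 -m pendant '[[[0.5,-0.5,0],0.01,-0.4],[[0.5,-0.5,0],0.01,-0.4],[[0.5,-0.5,0],0.01,-0.4],[[0.5,-0.5,0],0.01,-0.4]]'
```

```text
time_s: 16.18
position: [0.4902, 0.0502, 0.0918]
tool_rot: [[-0.703, -0.711, 0.01], [-0.71, 0.703, 0.021], [-0.022, 0.008, -1.0]]
ft_force: [-1.3, 1.8, -0.2]
grip_width: 0.0255
```

```bash
python3 -m pendant '[[[0.5,-0.48,0],0.01,-0.4],[[0.5,-0.48,0],0.01,-0.4],[[0.5,-0.48,0],0.01,-0.4],[[0.5,-0.48,0],0.01,-0.4]]'
```

```text
time_s: 16.68
position: [0.4924, 0.0482, 0.0918]
tool_rot: [[-0.672, -0.74, 0.009], [-0.74, 0.672, 0.022], [-0.022, 0.008, -1.0]]
ft_force: [-1.8, 1.7, 0.2]
grip_width: 0.0258
```

```bash
python3 -m pendant '[[[0.5,-0.46,0],0.01,-0.4],[[0.5,-0.46,0],0.01,-0.4],[[0.5,-0.46,0],0.01,-0.4]]'
```

```text
time_s: 17.05
position: [0.494, 0.0467, 0.0918]
tool_rot: [[-0.648, -0.761, 0.008], [-0.761, 0.648, 0.022], [-0.022, 0.008, -1.0]]
ft_force: [-1.3, 1.6, -0.8]
grip_width: 0.0252
```

```bash
python3 -m pendant '[[[0.52,-0.46,0],0,-0.4],[[0.52,-0.46,0],0,-0.4],[[0.52,-0.46,0],0,-0.4]]'
```

```text
time_s: 17.42
position: [0.4955, 0.0452, 0.0918]
tool_rot: [[-0.648, -0.761, 0.008], [-0.761, 0.648, 0.022], [-0.022, 0.008, -1.0]]
ft_force: [-1.0, 1.4, 1.0]
grip_width: 0.0259
```

```bash
python3 -m pendant '[[[0.53,-0.45,0],0,-0.4],[[0.53,-0.45,0],0,-0.4],[[0.53,-0.45,0],0,-0.4]]'
```

```text
time_s: 17.8
position: [0.4972, 0.0437, 0.0918]
tool_rot: [[-0.648, -0.761, 0.008], [-0.761, 0.648, 0.022], [-0.021, 0.008, -1.0]]
ft_force: [-2.1, 1.8, 0.2]
grip_width: 0.0254
```

```bash
python3 -m pendant '[[[0.54,-0.44,0],0.01,-0.4],[[0.54,-0.44,0],0.01,-0.4],[[0.54,-0.44,0],0.01,-0.4]]'
```

```text
time_s: 18.18
position: [0.499, 0.0423, 0.0918]
tool_rot: [[-0.624, -0.782, 0.007], [-0.781, 0.624, 0.022], [-0.022, 0.008, -1.0]]
ft_force: [-2.4, 2.0, 1.7]
grip_width: 0.0258
```

```bash
python3 -m pendant '[[[0.55,-0.42,0],0,-0.4],[[0.55,-0.42,0],0,-0.4],[[0.55,-0.42,0],0,-0.4]]'
```

```text
time_s: 18.55
position: [0.5007, 0.0409, 0.0918]
tool_rot: [[-0.623, -0.782, 0.007], [-0.782, 0.623, 0.022], [-0.021, 0.008, -1.0]]
ft_force: [-2.5, 1.9, 0.6]
grip_width: 0.0258
```

```bash
python3 -m pendant '[[[0.56,-0.41,0],0,-0.4],[[0.56,-0.41,0],0,-0.4]]'
```

```text
time_s: 18.8
position: [0.5019, 0.04, 0.0918]
tool_rot: [[-0.623, -0.782, 0.007], [-0.782, 0.623, 0.022], [-0.021, 0.008, -1.0]]
ft_force: [-2.4, 1.2, 0.9]
grip_width: 0.0258
```

```bash
python3 -m pendant '[[[0.56,-0.4,0],0,-0.4],[[0.56,-0.4,0],0,-0.4]]'
```

```text
time_s: 19.05
position: [0.5029, 0.0393, 0.0918]
tool_rot: [[-0.623, -0.782, 0.006], [-0.782, 0.623, 0.022], [-0.021, 0.009, -1.0]]
ft_force: [-3.4, 3.0, 1.4]
grip_width: 0.0257
```

```bash
python3 -m pendant '[[[0.56,-0.4,0],0,-0.4]]'
```

```text
time_s: 19.18
position: [0.5031, 0.0391, 0.0918]
tool_rot: [[-0.623, -0.782, 0.006], [-0.782, 0.623, 0.022], [-0.021, 0.01, -1.0]]
ft_force: [-5.0, 2.9, 3.1]
grip_width: 0.0253
```

```bash
python3 -m pendant '[[[0.56,-0.4,0],0,-0.4]]'
```

```text
time_s: 19.3
position: [0.5032, 0.039, 0.0917]
tool_rot: [[-0.623, -0.782, 0.004], [-0.782, 0.623, 0.023], [-0.021, 0.011, -1.0]]
ft_force: [-5.3, 4.5, 3.2]
grip_width: 0.0259
```

```bash
python3 -m pendant '[[[0.56,-0.4,0],0,-0.4]]'
```

```text
time_s: 19.42
position: [0.5033, 0.039, 0.0917]
tool_rot: [[-0.623, -0.782, 0.003], [-0.782, 0.623, 0.024], [-0.021, 0.012, -1.0]]
ft_force: [-4.5, 4.6, 3.7]
grip_width: 0.0256
```

Contact: the advance has stopped and the push is about 6.6 N for a 0.7 mm step. Stepping up to about 13 N on the post and holding by camera ticks.

```bash
python3 -m pendant '[[[0.85,-0.62,0],0,-0.4],[[1.05,-0.77,0],0,-0.4]]'; python3 - <<'E'
from h import *
for i in range(4):
    s=env.observe();f=np.array(s['ft_force']);print(f.round(1),(f[:2]@[-.81,.586]).round(1),np.round(s['position'],4)); viewer.get_image('side')
E
```

```text
time_s: 19.68
position: [0.5035, 0.0387, 0.0917]
tool_rot: [[-0.623, -0.782, -0.001], [-0.782, 0.623, 0.026], [-0.02, 0.017, -1.0]]
ft_force: [-7.3, 6.1, 4.0]
grip_width: 0.0256
[-7.3  6.1  4. ] 9.5 [0.5035 0.0387 0.0917]
[-6.9  6.2  4.6] 9.3 [0.5035 0.0387 0.0917]
[-6.2  5.   3.6] 8.0 [0.5034 0.0387 0.0916]
[-6.1  5.3  5.7] 8.0 [0.5035 0.0387 0.0916]
```

```bash
python3 -m pendant '[[[1.3,-0.95,0],0,-0.4],[[1.5,-1.1,0],0,-0.4]]'; python3 - <<'E'
from h import *
for i in range(3):
    s=env.observe();f=np.array(s['ft_force']);print(f.round(1),(f[:2]@[-.81,.586]).round(1),np.round(s['position'],4)); viewer.get_image('side')
E
```

```text
time_s: 20.12
position: [0.5037, 0.0385, 0.0916]
tool_rot: [[-0.623, -0.782, -0.007], [-0.782, 0.623, 0.03], [-0.019, 0.024, -1.0]]
ft_force: [-8.6, 7.7, 6.3]
grip_width: 0.0257
[-8.6  7.7  6.3] 11.5 [0.5037 0.0385 0.0916]
[-8.6  7.5  6.5] 11.4 [0.5037 0.0385 0.0915]
[-8.8  6.6  6. ] 11.0 [0.5037 0.0385 0.0915]
```

```bash
python3 -m pendant '[[[1.75,-1.28,0],0,-0.4]]'; python3 - <<'E'
from h import *
for i in range(22):
    s=env.observe();f=np.array(s['ft_force']);print(f.round(1),(f[:2]@[-.81,.586]).round(1),s['time_s']) if i%4==0 else 0; viewer.get_image('side')
s=env.observe();print(s['ft_force'],s['position'])
E
```

```text
time_s: 20.4
position: [0.5037, 0.0384, 0.0915]
tool_rot: [[-0.623, -0.782, -0.011], [-0.782, 0.623, 0.032], [-0.018, 0.028, -0.999]]
ft_force: [-9.9, 8.4, 7.2]
grip_width: 0.0256
[-9.9  8.4  7.2] 12.9 20.4
[-9.9  7.7  7.6] 12.5 20.6
[-10.1   7.8   6.6] 12.7 20.8
[-9.1  7.5  6.9] 11.7 21.0
[-8.6  8.2  7.3] 11.8 21.2
[-9.4  7.8  6.6] 12.2 21.4
[-9.55208257  8.1026119   7.47500265] [0.503732   0.0384292  0.09147286]
```

```bash
python3 -m pendant '[[[0,0,0],0,-0.4],[[0,0,0],0,-0.3],[[0,0,0],0,-0.1],[[0,0,0],0,0],[[0,0,0],0,0],[[0,0,10],0,0],[[0,0,40],0,0],[[0,0,50],0,0],[[30,10,0],0,0],[[40,20,0],0,0],[[0,0,0],0,0]]'; python3 - <<'E'
from h import *
c,im,d=grab('wrist','w4.png');s=env.observe();print(np.round(s['position'],4),np.round(s['ft_force'],1))
v,u=np.nonzero(d>0);Q=pts(c,np.c_[u,v],d[v,u])
for n,cx,cy,lo,hi,r in(('post',.502,.04,.108,.125,.02),('pin',.532,.0396,.07,.085,.015)):
    k=(np.hypot(Q[:,0]-cx,Q[:,1]-cy)<r)&(Q[:,2]>lo)&(Q[:,2]<hi);q=Q[k]
    if len(q):print(n,len(q),q.mean(0),u[k].mean(),v[k].mean(),np.degrees(np.arctan2(q[:,1].mean()-.1136,q[:,0].mean()-.5546)))
E
```

```text
time_s: 22.88
position: [0.5769, 0.0683, 0.1998]
tool_rot: [[-0.624, -0.782, -0.003], [-0.781, 0.623, 0.03], [-0.022, 0.021, -1.0]]
ft_force: [-1.0, -0.5, 0.7]
grip_width: 0.0426
[0.5759 0.0678 0.1999] [-0.6 -1.  -0.1]
post 661 [0.50117571 0.03794732 0.11463922] 305.714069591528 110.15431164901665 -125.22891293551402
pin 313 [0.53395065 0.03877636 0.07715012] 268.66134185303514 134.03194888178913 -105.4281024300508
```

View pics/w4.png

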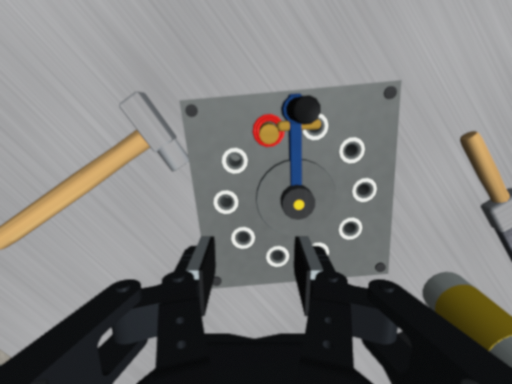

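The picture shows the stop screw's end touching the pin head at about (280,127), with the pin standing in the red ring and the other things undisturbed. The handle is at 234.8°, where it was while I was leaning on it. Handing in.

```bash
python3 -c "
from rig import ticket
print(ticket.close_job())"
```

```text
the job is handed in; nothing more can be done
None
```

I seated the brass pin in the red-ringed hole and brought the selector arm against it the shorter way. The job was handed in at about 23 s of the 70 s; no verdict was reported.

- **Pin:** I took the smaller brass pin from the rack. A 45 N press moved it no further, and its head top then measured about 77 mm (78 mm expected when home).
- **Lean:** I swept the arm counterclockwise by its handle until it stopped on the pin. I then held 11.7–12.9 N on the post for about 1.1 s, which by your formula is about 11–12 N on the pin.
- **Release:** After letting go, the last picture shows the stop screw touching the pin. The handle is still at the 234.8° worked out from the tool's position during the lean. The other things near the positioner looked undisturbed; the other two rack pins were not in the last picture.

**Checks that fell short:**
- **Remaining contact:** The force left between screw and pin after release could not be measured; I judged it from that picture only.
- **Pin position:** The last wrist measurement put the pin head about 1.8 mm from the measured hole centre, against about 0.9 mm before the lean. I put most of that down to the camera seeing it from one side.
- **Grip width:** The gripper read 16.4 mm on the 18 mm head, which I took as an offset in the reading.

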